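# Show a drive's contacts to the inspection scope

### The job

Draw the tallest drive up out of its bay in the rack, then tip it over so that its contact edge (the edge that was down in the bay) faces squarely into the lens of the little inspection scope, centred on the lens and about 100 mm in front of it. Do not touch the scope with it, and leave the other two drives in their bays and the loose things on the bench where they are. Finish while still holding the drive there, steady and raised in the gripper: do not put it down or let go.

Things in the scene. Friction and masses are not known exactly. Their poses are not given: they have to be found in the camera images.
- drive: The drive to inspect: aluminium slab with dark covers, about 170 g, 70 mm wide (x), 15 mm thick (y), 100 mm tall (z). Starts upright in any one of the three bays; its top is 24 mm higher than the other two. Origin: centre of the contact edge, its lowest face at the start; z points from there to the top edge. The first 6 mm is a narrower tongue, 42 x 6 mm, with brass contacts.
- drive_top (a point): Centre of the drive's top edge, 100 mm from the contact edge.
- rack: Fixed black rack, 110 (x) x 190 (y) x 45 mm high; three bays along its y, 55 mm apart, each 73 x 18 mm, 35 mm deep (floor 10 mm above the bench), open upward. Origin: centre of its underside. The drives stand with their flat faces towards the neighbouring bays, 40 mm of free air between them; 65 mm of the tall drive shows above the rack.
- scope_head: Head of the inspection scope: a grey and black tube 42 mm across at the lens and 95 mm long, fixed on a low stand that stays put. Origin: centre of the lens face, 110 mm above the bench. Its z is the viewing axis, pointing out of the lens: tilted up, 40 degrees from vertical, roughly towards the robot.
- scope: Fixed stand of the scope: round foot of 50 mm radius, with a 70 mm post. Origin: centre of the foot's underside. The head sits over it; the lens centre lies 30 mm to its -x and 110 mm up.
- stick: Bystander in another bay: narrow drive, 34 mm wide, 15 mm thick, 76 mm tall. Origin: centre of its underside.
- short: Bystander in another bay: short drive, 70 mm wide, 15 mm thick, 76 mm tall. Origin: centre of its underside.
- heatsink: Bystander: finned aluminium heat sink, 64 x 64 x 34 mm. Origin: centre of its underside.
- screwdriver: Bystander: screwdriver lying on the bench, about 200 mm long.
- cup: Bystander: empty paper cup, 80 mm across, 100 mm high. Origin: centre of its underside.
- bottle: Bystander: small white bottle, 52 mm across, 150 mm high. Origin: centre of its underside.
- screw_dish: Bystander: shallow steel dish, 90 mm across, 30 mm high. Origin: centre of its underside.
Things that resemble listed ones, but are neither listed nor needed, are in the scene too. What is shaped like the drive but orange is not meant. What is shaped like the scope but pink or purple is not meant.

How it is judged:
By the outcome, as a careful person would: the job done as asked, in the order asked, and still so for the second after the job is handed in, while the arm keeps its last pose, push and grip.
It also fails if it takes over 35 s, if anything falls off the work surface, if the arm or the gripper's body presses on something with over 40 N, if the wrist force passes 120 N, or if a joint passes its speed limit or range.

### The arm

A 7-joint arm with a two-finger parallel gripper is mounted at the origin on the work surface. World frame = base frame: x ahead of the robot, y to its left, z up, the work surface at z = 0. Lengths are in mm, angles in rad, forces in N, time in s.
With the tool pointing down it reaches from about 400 to 875 mm from the base axis. Payload 4.4 kg.
Tool frame: the origin (TCP) lies midway between the tips of the shut fingers; the grasp point (between the pads) lies 19 mm behind it; z points along the fingers, y is the direction in which the jaws open and shut (so a half turn about z gives the same grasp; the last joint's range is limited). The gripper opens to 85 mm and grips with 20 to 120 N. Pads are 22 mm wide; open, the fingers measure 114 mm over their backs; the gripper's body (76 mm by 85 mm) begins 54 mm behind the grasp point. The pads swing forward as they close: fully open they stand 13 mm farther back than shut.
Start: joints at [1.055, 0.628, 0.038, 1.517, -0.027, 0.996, -0.02], TCP at [282.639, -585.349, 231.313] pointing down, gripper open.
Joint ranges: [-3.06, 3.06], [-0.37, 2.12], [-1.25, 1.32], [0.18, 2.47], [-1.1, 4.24], [0.23, 1.98], [-2.94, 2.94]. Speed limits (rad/s): [2.57, 2.57, 3.14, 3.14, 3.14, 3.14, 3.14].

### API

Orientations are given as a unit quaternion [w, x, y, z].
In Python, from plant import readout, cams, ticket gives the robot as it stands. The module is installed in compiled form; this text tells all that it offers.
- The arm moves only by the shell command python3 -m handwheel 'ROWS' [FORCE]. ROWS is a JSON object of lists of equal length, an entry for each row: "gripper": the finger opening in mm, from 0 to 85.4; "travel": the shift along the tool's x, y, z in mm, a list of three; "spin": the turn about the tool's z in rad. In form: {"gripper": [gripper, ...], "travel": [[x, y, z], ...], "spin": [spin, ...]}. A call has 1 to 12 rows; each row shifts and turns the commanded pose from where the row before left it, along the tool's axes as they then stand; what a row does not reach is not made up. A row lasts 1/12 s, in which the tool goes at most 41.7 mm and 7.16 degrees, less where a joint would pass 70% of its speed; a pose out of reach is approached as far as the arm can. A call with a gripper value outside its range is refused whole. The fingers move at their own pace and stop on an object; FORCE is the grip in N (left out, the last holds). Time passes only in rows, so rows that do not move let the fingers close. It gives the time, the measured TCP pose, the force and the opening at its end, in the units of the state.
- readout.sense(): the state, without advancing time (a new reading comes with each control period).
- cams.grab_frame(name): name is "scene" or "top"; returns the picture (384x512x3 uint8, blue, green, red); there is no depth.
- cams.camera_info(name): a dict with "camera_matrix" (3x3 intrinsics, pixels), "R" (3x3) and "t" (3): a world point X has camera coordinates R X + t. Camera axes: x right, y down, z forward; pixel columns grow to the right and rows downward; lengths in mm; the calibration is good to about 2 mm. A picture is of the moment at which its call begins. camera_info takes no time and is no camera call.
- ticket.hand_in(): hands the job in, once; it reports no verdict.
The state is a dict: "time_s": time; "joint_positions": joint angles; "joint_velocities": joint speeds; "joint_torque": joint torques, N m; "tcp_pos": TCP position; "tool_rot": TCP orientation; "wrist_force": force on the tool from outside, world axes, zero at the start; "moment": the same for the moment, N m; "grip_width": opening from 0.0 (shut) to 1.0 (fully open).
Only numpy, scipy, OpenCV 4.12 (cv2) and the standard library are available. Lean on these libraries where they do the work, as an engineer would, in place of code of your own. Each camera call takes 0.05 s, during which the arm holds its last target. There are 200 camera calls.

## Working session

There is one attempt and no reset: what is moved stays moved. The work goes in short steps, Python scripts to look and compute and a shell command to move; the robot and the scene stay as the last step left them, time stands still between calls to the robot, and variables do not carry over. Pictures are saved under pics/ and viewed, about 8 in all and at most 12, crops included, and the job is handed in when it is done.

```bash
mkdir -p pics; cat > h.py <<'E'
import numpy as np,cv2
from plant import readout,cams,ticket
def cam(n):
    c=cams.camera_info(n);return [np.array(c[k],float) for k in("camera_matrix","R","t")]
def ray(n,u,v):
    K,R,t=cam(n);t=t.ravel();d=R.T@np.linalg.inv(K)@[u,v,1];return -R.T@t,d/np.linalg.norm(d)
def onz(n,u,v,z):
    o,d=ray(n,u,v);return o+d*(z-o[2])/d[2]
def proj(n,X):
    K,R,t=cam(n);p=K@(R@np.array(X,float)+t.ravel());return p[:2]/p[2]
def tri(a,b):
    o1,d1=ray(*a);o2,d2=ray(*b);A=np.c_[d1,-d2];s=np.linalg.lstsq(A,o2-o1,rcond=None)[0]
    p,q=o1+d1*s[0],o2+d2*s[1];return (p+q)/2,np.linalg.norm(p-q)
E
python3 - <<'E'
from h import *
a=cams.grab_frame("scene");b=cams.grab_frame("top")
cv2.imwrite("pics/scene0.png",a);cv2.imwrite("pics/top0.png",b)
for n in("scene","top"):
    K,R,t=cam(n);print(n,K.tolist(),(-R.T@t.ravel()).round(),R.round(2).tolist())
print(readout.sense())
E
```

```text
scene [[422.3280121529953, 0.0, 258.4584311782446], [0.0, 422.3280121529953, 189.21547416021323], [0.0, 0.0, 1.0]] [1407.  261.  764.] [[-0.28, 0.96, -0.0], [0.6, 0.17, -0.78], [-0.75, -0.22, -0.63]]
top [[368.5631440504605, 0.0, 255.08555809653572], [0.0, 368.5631440504605, 195.42276854074578], [0.0, 0.0, 1.0]] [ 370.    4. 1195.] [[0.1, -1.0, -0.0], [-0.97, -0.1, -0.21], [0.21, 0.02, -0.98]]
{'time_s': 0.1, 'joint_positions': array([ 1.05522253,  0.62925243,  0.03845589,  1.51823368, -0.02701353,
        0.99631531, -0.02002847]), 'joint_velocities': array([ 4.27094433e-05, -1.37778157e-03,  4.20371320e-04, -3.63151454e-03,
        1.80498534e-03, -1.04785169e-03,  9.99054561e-04]), 'joint_torque': array([ 2.41950402e-03, -5.64536119e+01,  1.22980535e+00, -1.93976927e+01,
        1.11171059e-02,  5.37764485e-03,  1.74800351e-05]), 'tcp_pos': array([ 282.38357502, -584.84993329,  230.49300583]), 'tool_rot': array([-8.22729830e-04,  9.74823899e-01,  2.22974554e-01, -1.94116032e-04]), 'wrist_force': array([-0.05945237,  0.01140648, -0.77629832]), 'moment': array([ 0.00218854, -0.01419739, -0.0055024 ]), 'grip_width': 0.9989046009133382}
```

View pics/scene0.png

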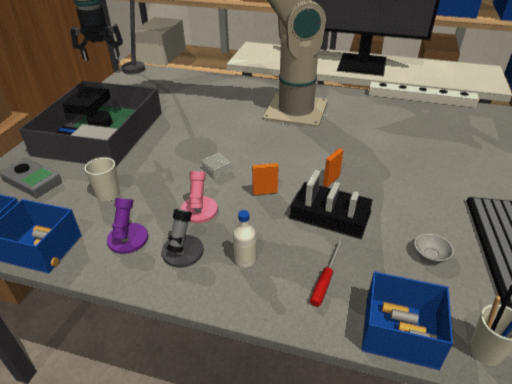

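View pics/top0.png

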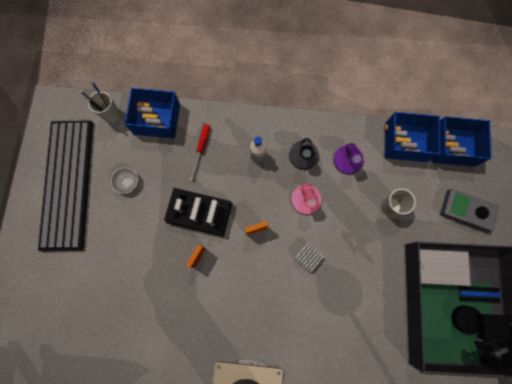

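The scene shows the rack at scene (330,208) / top (198,211), with drives in three bays. The left one in the scene, at (313,185), looks tallest. The grey scope is at scene (182,240) / top (304,152). The decoys are the pink and purple scopes and two orange slabs. I'll confirm with one enlarged crop.

```bash
python3 - <<'E'
from h import *
a=cv2.imread("pics/scene0.png");b=cv2.imread("pics/top0.png")
f=lambda i,x,y,w,h:cv2.resize(i[y:y+h,x:x+w],(400,300),interpolation=cv2.INTER_CUBIC)
cv2.imwrite("pics/c1.png",np.vstack([np.hstack([f(a,280,150,100,75+10)[:,:],f(b,155,175,100,75)]),np.hstack([f(a,150,195,80,60+15),f(b,270,125,80,60)])]))
E
```

```text
(no output)
```

View pics/c1.png

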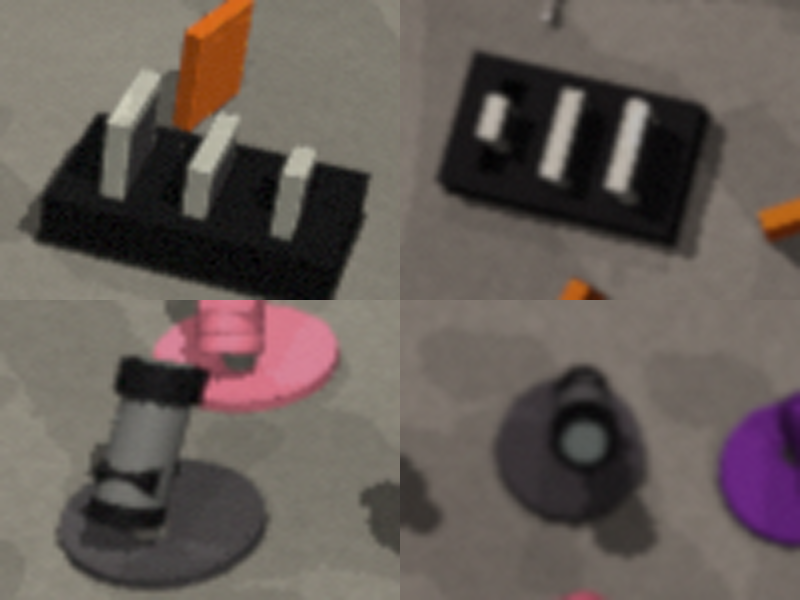

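The crop shows the tall drive as the left one in the scene, with its top face at top px (212,212). Next to it are short (middle) and stick (narrow, other end). The grey scope's lens disc is at top px (307,153). The other four lookalikes are pink, purple or orange, so not meant.

The moves allow no tool tilt, so the drive has to be pivoted in the jaws against the fixed rack. I'll measure now.

```bash
python3 - <<'E'
from h import *
a=cv2.imread("pics/scene0.png");b=cv2.imread("pics/top0.png")
g=cv2.cvtColor(b,cv2.COLOR_BGR2GRAY);hsv=cv2.cvtColor(b,cv2.COLOR_BGR2HSV)
# white tops in rack
m=np.zeros_like(g);m[188:236,165:232]=(g[188:236,165:232]>110)*255
for c in cv2.findContours(m,0,1)[0]:
    if cv2.contourArea(c)<10:continue
    r=cv2.minAreaRect(c);P=cv2.boxPoints(r)
    for z in(110,86):
        Q=np.array([onz("top",*p,z)[:2] for p in P]);e=Q[1:]-Q[:-1];l=np.linalg.norm(e,axis=1);k=l.argmax()
        print("white",np.round(r[0],1),z,Q.mean(0).round(1),l.round(1),"long dir",np.degrees(np.arctan2(e[k,1],e[k,0])).round(1))
# rack black
m=np.zeros_like(g);m[180:245,155:245]=(g[180:245,155:245]<42)*255
m=cv2.morphologyEx(m,cv2.MORPH_CLOSE,np.ones((9,9)))
c=max(cv2.findContours(m,0,1)[0],key=cv2.contourArea);r=cv2.minAreaRect(c)
Q=np.array([onz("top",*p,45)[:2] for p in cv2.boxPoints(r)]);print("rack",Q.round(1).tolist(),Q.mean(0),np.linalg.norm(np.diff(Q,axis=0),axis=1))
e=Q[1:]-Q[:-1];print(np.degrees(np.arctan2(e[:,1],e[:,0])))
# lens disc & foot
m=np.zeros_like(g);m[146:161,299:315]=(g[146:161,299:315]>80)*255
print(m[146:161,299:315].astype(bool).sum())
c=max(cv2.findContours(m,0,1)[0],key=cv2.contourArea);M=cv2.moments(c);l=(M['m10']/M['m00'],M['m01']/M['m00'])
L=onz("top",*l,110);print("lens",l,L.round(1),cv2.contourArea(c))
m=np.zeros_like(g);m[128:175,280:328]=(g[128:175,280:328]<66)*255
cv2.imwrite("pics/m.png",cv2.resize(np.hstack([b[120:180,270:340],cv2.cvtColor(m,8)[120:180,270:340]]),None,fx=5.5,fy=5.5,interpolation=0))
s=np.zeros(a.shape[:2],np.uint8)
cv2.imwrite("pics/s.png",cv2.resize(a[200:270,155:210],None,fx=8,fy=8,interpolation=2))
p,q=cv2.imread("pics/m.png"),cv2.imread("pics/s.png")
o=np.zeros((600,800,3),np.uint8);p=cv2.resize(p,(360,154*1));o[:560,:440]=q;o[:154,440:800]=p
o[160:460,440:800]=cv2.resize(b[130:175,280:334],(360,300),interpolation=2);cv2.imwrite("pics/c2.png",o)
E
```

```text
white [211.3 211. ] 110 [539.5 154.9] [69.3 15.8 69.3] long dir -7.7
white [211.3 211. ] 86 [543.3 158.2] [70.8 16.1 70.8] long dir -7.7
white [177.6 203.9] 110 [550.8 258.3] [32.4 14.5 32.3] long dir -10.1
white [177.6 203.9] 86 [554.8 264. ] [33.1 14.8 33. ] long dir -10.1
white [194.8 208.3] 110 [542.6 205.1] [66.5 15.  66.4] long dir -8.2
white [194.8 208.3] 86 [546.4 209.6] [68.  15.4 67.9] long dir -8.2
white [218.5 193.5] 110 [594.4 139.9] [75.6 33.9 75.2] long dir -84.4
white [218.5 193.5] 86 [599.4 143. ] [77.3 34.7 76.8] long dir -84.4
rack [[497.3, 308.6], [612.7, 298.9], [585.0, 99.9], [471.1, 113.5]] [541.54061055 205.21098946] [115.85209037 200.86003373 114.70598439]
[ -4.80651606 -97.93929408 173.20767599]
30
lens (306.5, 153.0) [ 748.1 -115.   110. ] 21.0
```

View pics/c2.png

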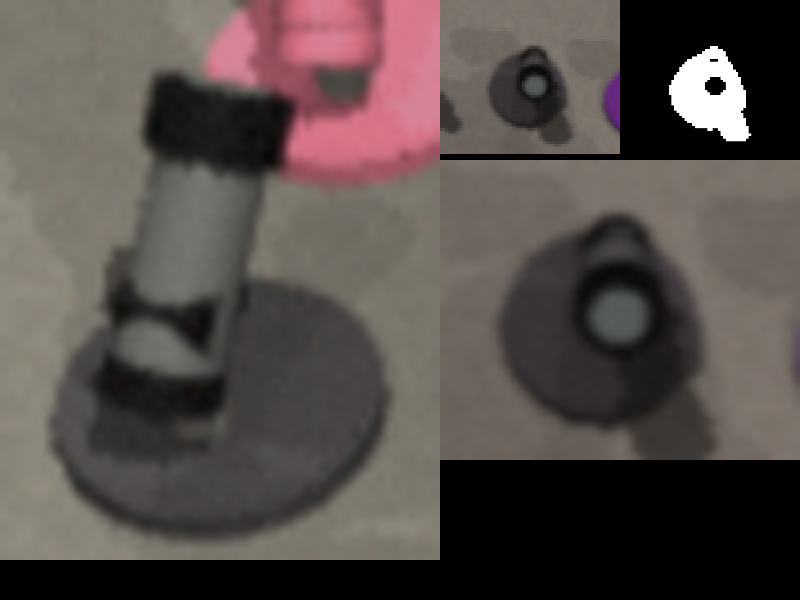

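The crops show the grey scope's tube in the scene running from its lens cap at (183,211) to its back ring at (175,249). In the top view the lens disc is at (306.6,152.8), the back ring near (305.9,143) and the foot centre at about (304,155). I'll compute the axis and the scope position from both views.

```bash
python3 - <<'E'
from h import *
L=onz("top",306.55,152.75,110);F=onz("top",304.0,154.75,4)
print("L",L.round(1),"proj scene",proj("scene",L),"F",F.round(1),"diff",(F-L).round(1))
print("tri",tri(("top",306.55,152.75),("scene",182.6,210.8)))
K,R,t=cam("scene")
n1=np.cross(ray("scene",182.7,210.8)[1],ray("scene",175.25,249)[1])
n2=np.cross(ray("top",306.55,152.75)[1],ray("top",305.9,142.9)[1])
a=np.cross(n1,n2);a/=np.linalg.norm(a);a*=np.sign(a[2]);print("axis 2view",a,np.degrees(np.arccos(a[2])),np.degrees(np.arctan2(a[1],a[0])))
# yaw where tilt=40 and a.n1=0
for nm,n in(("scene",n1),("top",n2)):
    n=n/np.linalg.norm(n);y=np.radians(np.arange(120,250))
    v=np.sin(np.radians(40))*(np.cos(y)*n[0]+np.sin(y)*n[1])+np.cos(np.radians(40))*n[2]
    print(nm,[ (int(np.degrees(y[i]))) for i in range(len(y)-1) if v[i]*v[i+1]<0], np.abs(v).min())
# back end predicted for yaws
for yw in(165,175,180,185,195):
    s=np.radians(yw);A=np.array([.643*np.cos(s),.643*np.sin(s),.766])
    print(yw,proj("top",L-90*A).round(1),proj("scene",L-90*A).round(1),"foot top",proj("top",[L[0]-30*np.cos(s),L[1]-30*np.sin(s),4]).round(1),"scene",proj("scene",[L[0]-30*np.cos(s),L[1]-30*np.sin(s),4]).round(1))
print("drive centre at 110",onz("top",211.3,211,110))
E
```

```text
L [ 748.9 -115.1  110. ] proj scene [181.96702826 209.93354251] F [ 778.  -118.6    4. ] diff [  29.1   -3.5 -106. ]
tri (array([ 749.27329546, -114.54158851,  107.91562739]), np.float64(1.7031834331878155))
axis 2view [-0.58694236  0.04765138  0.80822523] 36.07710806200508 175.3585764954194
scene [178] 0.002592840046727024
top [176] 6.849653688986712e-05
165 [309.5 143.8] [169.7 246.1] foot top [305.3 154.9] scene [179.3 249.5]
175 [306.5 143. ] [173.3 247.5] foot top [303.8 154.5] scene [181.1 250.2]
180 [305.  142.8] [175.3 248. ] foot top [303.  154.4] scene [182.1 250.4]
185 [303.5 142.7] [177.3 248.4] foot top [302.2 154.4] scene [183.1 250.6]
195 [300.4 143. ] [181.5 248.7] foot top [300.7 154.5] scene [185.2 250.8]
drive centre at 110 [539.14904054 154.94106651 110.        ]
```

Drive: top centre (539,155,110), long axis at −7.7°, all three bays agree with the 55 mm pitch. Lens: (749,−115,110), axis yaw about 177°, 40° from vertical, and both views agree. I'll set out to hover above the drive.

```bash
python3 -m handwheel '{"gripper":[40,40,40,40,40,40,40,40,40,40,40,40],"travel":[[0,0,0],[0,0,0],[0,0,0],[0,0,0],[0,0,0],[6.5,-32,0],[6.5,-32,0],[6.5,-32,0],[6.5,-32,0],[6.5,-32,0],[6.5,-32,0],[6.5,-32,0]],"spin":[0.117,0.117,0.117,0.117,0.117,0,0,0,0,0,0,0]}' 40
python3 -m handwheel '{"gripper":[40,40,40,40,40,40,40,40,40,40,40,40],"travel":[[6.5,-32,0],[6.5,-32,0],[6.5,-32,0],[6.5,-32,0],[6.5,-32,0],[6.5,-32,0],[6.5,-32,0],[6.5,-32,0],[6.5,-32,0],[6.5,-32,0],[6.5,-32,0],[6.5,-32,0]],"spin":[0,0,0,0,0,0,0,0,0,0,0,0]}'
```

```text
time_s: 1.1
tcp_pos: [358.0, -367.8, 231.0]
tool_rot: [-0.0, 0.998, -0.068, -0.0]
wrist_force: [1.3, 0.7, 1.4]
grip_width: 0.466
time_s: 2.1
tcp_pos: [487.0, 2.1, 231.2]
tool_rot: [0.0, 0.998, -0.068, -0.0]
wrist_force: [0.6, 0.9, -1.0]
grip_width: 0.468
```

```bash
python3 -m handwheel '{"gripper":[40,40,40,40,40,40,40,40,40,40],"travel":[[6.2,-31.7,0],[6.2,-31.7,0],[6.2,-31.7,0],[6.2,-31.7,0],[6.2,-31.7,0],[0,0,30],[0,0,30],[0,0,30],[0,0,15],[0,0,0]],"spin":[0,0,0,0,0,0,0,0,0,0]}'
python3 - <<'E'
from h import *
a=cams.grab_frame("scene");b=cams.grab_frame("top")
T=readout.sense()["tcp_pos"];print(T)
for n,i in(("scene",a),("top",b)):
    for X,c in((T,(0,0,255)),((539.2,155,110),(0,255,0))):
        p=proj(n,X);print(n,p.round(1))
f=lambda i,x,y:cv2.resize(i[y:y+90,x:x+72],(400,500),interpolation=2)
cv2.imwrite("pics/c3.png",np.hstack([f(a,285,130),f(b,180,165)]))
E
```

```text
time_s: 2.93
tcp_pos: [536.1, 152.6, 122.6]
tool_rot: [0.001, 0.998, -0.067, -0.004]
wrist_force: [0.4, 0.7, 0.3]
grip_width: 0.47
[538.89763433 153.24807964 126.08911328]
scene [312.6 171.2]
scene [312.8 176.5]
top [211.2 210.2]
top [211.3 211. ]
```

View pics/c3.png

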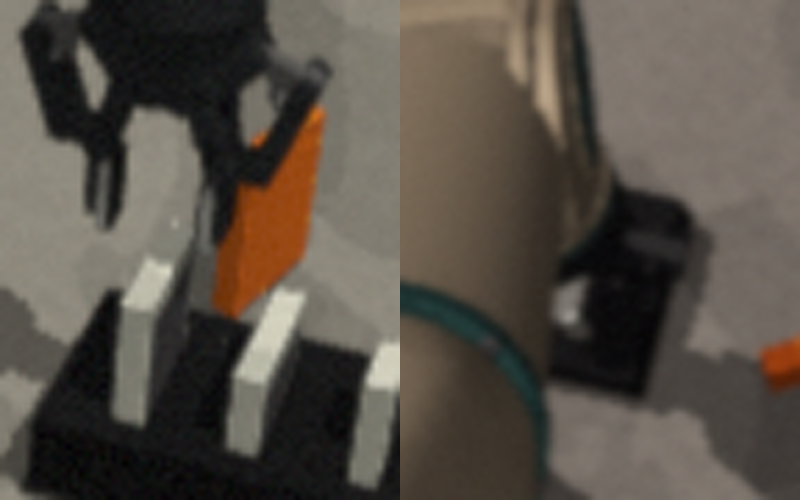

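The fingers straddle the tall drive: tips at crop (100,225) and (200,290), drive top between them at (148,270). The middle drive is clear. I'll descend, grip and lift.

```bash
python3 -m handwheel '{"gripper":[40,40,40,40,40,13,13,13,13,13,13,13],"travel":[[0,-1.7,10],[0,0,15],[0,0,15],[0,0,15],[0,0,0],[0,0,0],[0,0,0],[0,0,0],[0,0,0],[0,0,0],[0,0,0],[0,0,0]],"spin":[0,0,0,0,0,0,0,0,0,0,0,0]}' 60
python3 -m handwheel '{"gripper":[13,13,13,13,13,13],"travel":[[0,0,-5],[0,0,-10],[0,0,-20],[0,0,-20],[0,0,-20],[0,0,0]],"spin":[0,0,0,0,0,0]}'
python3 - <<'E'
from h import *
a=cams.grab_frame("scene");print(readout.sense()["tcp_pos"],readout.sense()["wrist_force"])
cv2.imwrite("pics/c4.png",cv2.resize(a[110:220,280:390],(600,600),interpolation=2))
E
```

```text
time_s: 4.03
tcp_pos: [540.4, 155.4, 72.6]
tool_rot: [-0.001, 0.998, -0.068, 0.001]
wrist_force: [-0.2, 0.6, 6.1]
grip_width: 0.172
time_s: 4.53
tcp_pos: [541.5, 155.5, 150.3]
tool_rot: [-0.001, 0.998, -0.068, 0.003]
wrist_force: [0.4, -0.4, -2.4]
grip_width: 0.165
[540.5443432  155.32714525 148.52268462] [-0.19669457 -0.16712619 -2.94985511]
```

View pics/c4.png

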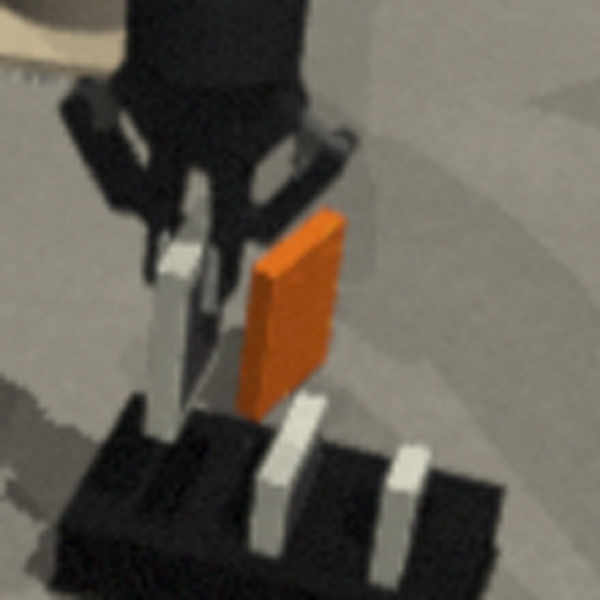

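The drive is out of the bay and hangs upright in the fingers, with its bottom edge about 40 mm above the rack top. The neighbours haven't moved. Next I take it past the rack's far end wall and lower it beside that wall, to use the top rim as the pivot.

```bash
python3 -m handwheel '{"gripper":[13,13,13,13,13,13,13,13],"travel":[[24,0,0],[35,0,0],[35,0,0],[0,0,0],[0,0,22],[0,0,22],[0,0,22],[0,0,0]],"spin":[0,0,0,0,0,0,0,0]}'
python3 - <<'E'
from h import *
a=cams.grab_frame("scene");s=readout.sense();T=s["tcp_pos"];print(T,s["wrist_force"])
th=np.radians(-7.7);d=(T-[546.5,209.6,0]);print("rack x",d[0]*np.cos(th)+d[1]*np.sin(th),"y",-d[0]*np.sin(th)+d[1]*np.cos(th))
cv2.imwrite("pics/c5.png",cv2.resize(a[120:230,270:380],(600,600),interpolation=2))
E
```

```text
time_s: 5.25
tcp_pos: [629.7, 141.5, 75.1]
tool_rot: [0.001, 0.998, -0.068, -0.003]
wrist_force: [0.4, 0.2, -2.8]
grip_width: 0.165
[630.36860989 141.62890446  77.38685871] [-0.66300841  0.45282682 -2.78295895]
rack x 92.21957119352444 y -56.12097863075159
```

View pics/c5.png

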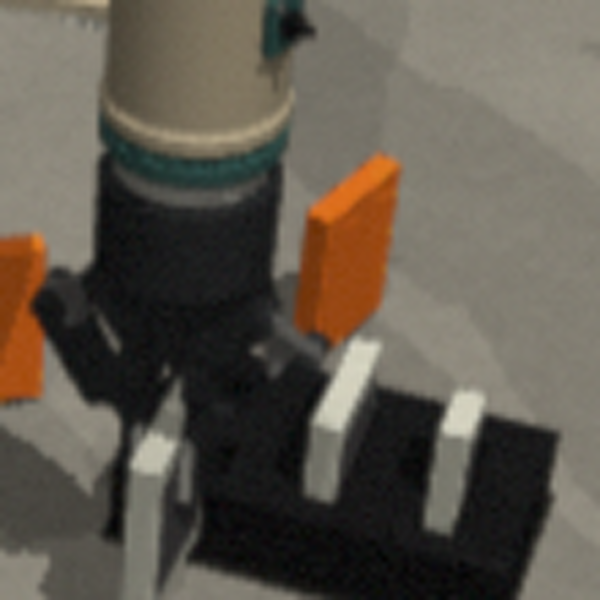

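The drive hangs just outside the far wall, no contact, upright, bottom about 15 mm above the bench. I'll pivot it now on the rim with a light grip.

```bash
python3 -m handwheel '{"gripper":[13,13,13,13,13,13,13,13,13,13,13,13],"travel":[[0,0,-4],[-1,0,0],[-5.1,0,-2.9],[-5.3,0,-2.5],[-5.5,0,-2],[-5.7,0,-1.5],[-5.8,0,-1],[-5.8,0,-0.5],[-5.9,0,0],[-5.8,0,0.5],[0,0,0],[0,0,0]],"spin":[0,0,0,0,0,0,0,0,0,0,0,0]}' 20
python3 - <<'E'
from h import *
a=cams.grab_frame("scene");s=readout.sense();T=s["tcp_pos"];print(T,s["wrist_force"])
th=np.radians(-7.7);d=(T-[546.5,209.6,0]);print("rack x",d[0]*np.cos(th)+d[1]*np.sin(th),"y",-d[0]*np.sin(th)+d[1]*np.cos(th))
cv2.imwrite("pics/c6.png",cv2.resize(a[120:230,270:380],(600,600),interpolation=2))
E
```

```text
time_s: 6.3
tcp_pos: [591.9, 148.2, 98.0]
tool_rot: [-0.001, 0.998, -0.068, 0.006]
wrist_force: [5.4, -2.2, 3.2]
grip_width: 0.168
[591.94000475 148.2163041   98.04405025] [ 4.77021909 -1.62303073  3.42531311]
rack x 53.254848558197835 y -54.741878467324895
```

View pics/c6.png

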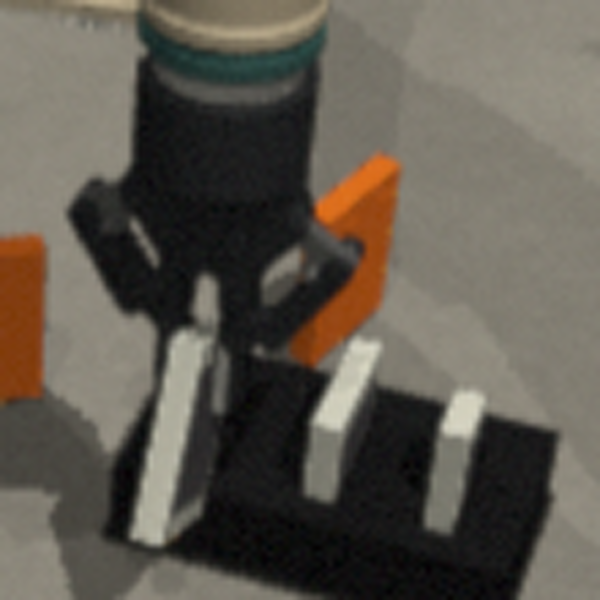

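The drive has tipped on the rim. In the crop its +x side face runs from (168,333) at the top to (135,540) at the bottom. I'll measure the tilt by casting rays on the drive's face planes.

```bash
cat >> h.py <<'E'
def onplane(n,u,v,p0,nn):
    o,d=ray(n,u,v);return o+d*((np.array(p0)-o)@nn)/(d@nn)
E
python3 - <<'E'
from h import *
th=np.radians(-7.7);ex=np.array([np.cos(th),np.sin(th),0]);ey=np.array([-np.sin(th),np.cos(th),0])
P=np.array([591.94,148.2,117.0])
for off,t,b in((-7.5,(168,333),(135,540)),(7.5,(208,338),(166,545))):
    q=[onplane("scene",270+c[0]*110/600,120+c[1]*110/600,P+off*ey,ey)-P for c in(t,b)]
    q=[np.array([x@ex,x[2]]) for x in q];e=q[0]-q[1];print([x.round(1) for x in q],np.linalg.norm(e),"tilt",np.degrees(np.arctan2(-e[0],e[1])))
E
```

```text
[array([26.2, 32.3]), array([ 54.1, -66.6])] 102.7738283293488 tilt 15.749020913592261
[array([15.1, 26.2]), array([ 55.1, -63.3])] 98.04679294352057 tilt 24.123825165109206
```

```bash
cat > tilt.py <<'E'
from h import *
# fit side face of the drive in scene: bright mask near (u,v); edges -> lines on face planes through P
def side(img,box,yaw,P,thr=125,save=None):
    ex=np.array([np.cos(yaw),np.sin(yaw),0]);ey=np.array([-np.sin(yaw),np.cos(yaw),0])
    x0,y0,w,h=box;c=img[y0:y0+h,x0:x0+w];g=cv2.cvtColor(c,cv2.COLOR_BGR2GRAY)
    m=((g>thr)*255).astype(np.uint8)
    n,lab,st,_=cv2.connectedComponentsWithStats(m,connectivity=4);k=1+st[1:,4].argmax();m=(lab==k)
    if save: cv2.imwrite(save,cv2.resize(np.hstack([c,cv2.cvtColor((m*255).astype(np.uint8),8)]),None,fx=6,fy=6,interpolation=0))
    ys=np.where(m.any(1))[0];ys=ys[3:-3];print("rows",ys[0]+y0,ys[-1]+y0,"all",st[k])
    L=np.array([np.where(m[y])[0][0]-.5 for y in ys]);Rr=np.array([np.where(m[y])[0][-1]+.5 for y in ys])
    for off,e in((-7.5,L),(7.5,Rr),(0,(L+Rr)/2)):
        p=np.polyfit(ys,e,1);r=np.std(e-np.polyval(p,ys))
        q=[onplane("scene",np.polyval(p,y)+x0,y+y0,P+off*ey,ey)-P for y in(ys[0],ys[-1])]
        q=[np.array([v@ex,v[2]]) for v in q];d=q[0]-q[1]
        t=np.arctan2(-d[0],d[1]);print(off,"res",r.round(2),[v.round(1) for v in q],"tilt",np.degrees(t).round(1),"dist P",(q[0]@[np.cos(t),np.sin(t)]).round(1))
E
python3 - <<'E'
from tilt import *
a=cams.grab_frame("scene");T=readout.sense()["tcp_pos"]
side(a,(290,176,24,50),np.radians(-7.7),T+[0,0,19],thr=120,save="pics/sm.png")
E
```

```text
rows 184 216 all [  4   5  15  39 236]
-7.5 res 0.29 [array([25.5, 22.9]), array([ 61.3, -50.6])] tilt 25.9 dist P 33.0
7.5 res 0.3 [array([24. , 26.5]), array([ 61.1, -45.2])] tilt 27.4 dist P 33.5
0 res 0.25 [array([24.7, 24.6]), array([ 61.1, -48. ])] tilt 26.6 dist P 33.1
```

View pics/sm.png

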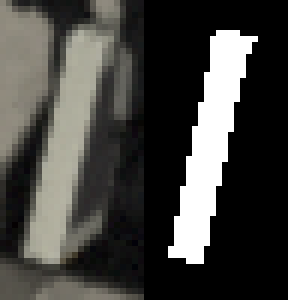

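The mask is clean and shows the tilt is about 27°, so roughly 13° more is needed. I'll continue the arc.

```bash
python3 -m handwheel '{"gripper":[13,13,13,13,13,13],"travel":[[-6,0,0.2],[-6,0,0.7],[-5.5,0,1.2],[0,0,0],[0,0,0],[0,0,0]],"spin":[0,0,0,0,0,0]}' 20
python3 - <<'E'
from tilt import *
a=cams.grab_frame("scene");s=readout.sense();T=s["tcp_pos"];print(T,s["wrist_force"])
side(a,(290,170,30,56),np.radians(-7.7),T+[0,0,19],thr=120,save="pics/sm2.png")
E
```

```text
time_s: 6.9
tcp_pos: [573.9, 150.7, 95.4]
tool_rot: [-0.001, 0.998, -0.068, 0.005]
wrist_force: [4.2, -2.3, 2.4]
grip_width: 0.168
[573.95073529 150.73169373  95.42201048] [ 5.13592387 -1.44149057  3.89553687]
rows 173 210 all [  5   0  17  44 261]
-7.5 res 0.72 [array([ 9. , 34.6]), array([ 76.3, -31. ])] tilt 45.7 dist P 31.1
7.5 res 0.34 [array([11.1, 40.4]), array([ 70.9, -30. ])] tilt 40.4 dist P 34.6
0 res 0.41 [array([ 9.9, 37.4]), array([ 73.6, -30.5])] tilt 43.1 dist P 32.8
```

The tilt is about 41°. The left-edge fit is spoiled because the mask touches the crop border. I'll clamp hard, lift clear, align the yaw and carry it high to the scope.

```bash
python3 -m handwheel '{"gripper":[13,13,13,13,13,13,13,13,13,13,13,13],"travel":[[0,0,0],[0,0,0],[0,0,0],[0.5,0,-3],[0,0,-12],[0,0,-20],[0,0,-30],[0,0,-30],[0,0,-28],[0,0,-13],[0,0,0],[0,0,0]],"spin":[0,0,0,0,0,0,0,0,0,0,-0.041,-0.041]}' 110
python3 -m handwheel '{"gripper":[13,13,13,13,13,13,13,13,13,13,13,13],"travel":[[4,14,0],[7,24,0],[8,28,0],[8,28,0],[8,28,0],[8,28,0],[8,28,0],[8,28,0],[7,24,0],[4,14,0],[2,7,0],[0,0,0]],"spin":[0,0,0,0,0,0,0,0,0,0,0,0]}'
python3 - <<'E'
from tilt import *
a=cams.grab_frame("scene");b=cams.grab_frame("top");s=readout.sense();T=s["tcp_pos"];print(T,s["wrist_force"],s["tool_rot"])
cv2.imwrite("pics/s8.png",a);cv2.imwrite("pics/t8.png",b)
f=lambda i,x,y:cv2.resize(i[y:y+120,x:x+80],(400,600),interpolation=2)
cv2.imwrite("pics/c8.png",np.hstack([f(a,145,130),f(b,270,110)]))
E
```

```text
time_s: 7.95
tcp_pos: [569.1, 151.3, 230.7]
tool_rot: [-0.001, 1.0, -0.025, 0.0]
wrist_force: [0.9, 0.3, -3.6]
grip_width: 0.168
time_s: 8.95
tcp_pos: [628.0, -105.6, 228.2]
tool_rot: [0.0, 1.0, -0.028, -0.0]
wrist_force: [0.1, 0.4, -2.2]
grip_width: 0.167
[ 628.17301853 -101.6604705   228.01253997] [-0.0591536  -0.0176543  -3.05862289] [-9.57760229e-04  9.99662577e-01 -2.59522345e-02 -5.43510435e-04]
```

View pics/c8.png

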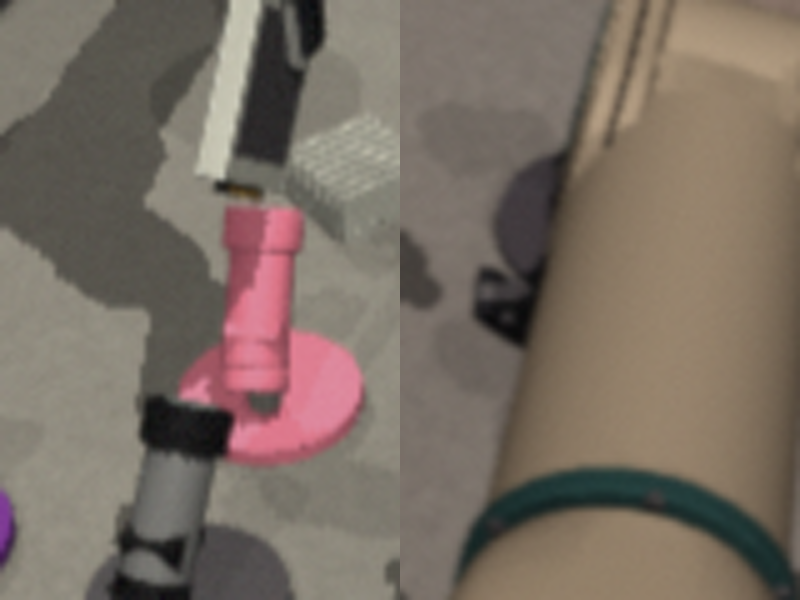

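The drive hangs tilted above and on the robot side of the scope, with its brass tongue at scene px (193,168). The lens cap is at (182,211), with clear air between them. The top view is blocked by the arm. I'll measure the tilt and the contact edge from the scene view.

```bash
python3 - <<'E'
from tilt import *
a=cams.grab_frame("scene");s=readout.sense();T=s["tcp_pos"];q=s["tool_rot"];print(T,q)
P=T+[0,0,19]
yaw=2*np.arctan2(q[2],q[1]);print("yaw",np.degrees(yaw))
side(a,(175,115,32,54),yaw,P,thr=125,save="pics/sm3.png")
L=np.array([748.9,-115.1,110]);ax=np.array([-.642,.034,.766])
print("goal C",proj("scene",L+100*ax))
for td in(36,38,40,42,44):
    t=np.radians(td);ex=np.array([np.cos(yaw),np.sin(yaw),0]);u=-np.sin(t)*ex+[0,0,np.cos(t)];n=np.cos(t)*ex+[0,0,np.sin(t)]
    C=P-81.6*u-1.7*n;print(td,"C",C.round(1),proj("scene",C).round(1),"tongue ends",[proj("scene",C+k*n).round(1).tolist() for k in(-21,21)],"side",[proj("scene",C+35*n+h*u+[0,-7.5,0]).round(1).tolist() for h in(6,100)])
E
```

```text
[ 628.33118331 -101.01148465  228.03006469] [-1.02139041e-03  9.99677889e-01 -2.53552715e-02 -4.30586734e-04]
yaw -2.9058132801420977
rows 128 165 all [  1  10  24  44 441]
-7.5 res 0.9 [array([22.5, 27.2]), array([117.5, -10.9])] tilt 68.1 dist P 33.6
7.5 res 0.28 [array([25.2, 31.5]), array([ 78.2, -34.1])] tilt 38.9 dist P 39.4
0 res 0.46 [array([23.8, 29.3]), array([ 98.5, -22.1])] tilt 55.5 dist P 37.7
goal C [190.75370556 167.91391184]
36 C [ 674.9 -103.4  180. ] [196.  168.4] tongue ends [[199.5, 168.6], [192.3, 168.2]] side [[187.1, 164.9], [194.4, 123.9]]
38 C [ 677.2 -103.5  181.7] [195.5 168.3] tongue ends [[199.0, 168.9], [191.8, 167.8]] side [[186.7, 164.3], [194.6, 123.4]]
40 C [ 679.4 -103.6  183.4] [195.  168.3] tongue ends [[198.5, 169.1], [191.4, 167.4]] side [[186.3, 163.7], [194.8, 123.0]]
42 C [ 681.6 -103.7  185.3] [194.5 168.2] tongue ends [[198.0, 169.3], [190.9, 167.0]] side [[186.0, 163.1], [195.0, 122.5]]
44 C [ 683.7 -103.8  187.2] [194. 168.] tongue ends [[197.4, 169.5], [190.5, 166.5]] side [[185.6, 162.4], [195.2, 122.1]]
```

View pics/sm3.png

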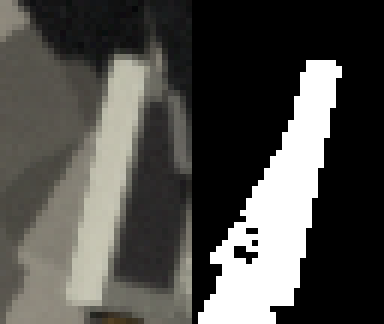

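```bash
python3 -m handwheel '{"gripper":[13,13,13,13,13],"travel":[[3,4,-1.5],[2.7,3.7,-1.5],[0,0,0],[0,0,0],[0,0,0]],"spin":[0,0,0,0,0]}'
python3 - <<'E'
from tilt import *
a=cams.grab_frame("scene");s=readout.sense();T=s["tcp_pos"];q=s["tool_rot"];print(T,q)
P=T+[0,0,19];yaw=2*np.arctan2(q[2],q[1])
for thr in(155,170):side(a,(170,112,32,54),yaw,P,thr=thr,save="pics/sm4.png")
hsv=cv2.cvtColor(a,cv2.COLOR_BGR2HSV);c=hsv[150:180,175:215];m=((c[...,0]>10)&(c[...,0]<28)&(c[...,1]>100)).astype(np.uint8)
ys,xs=np.where(m);print("brass",len(xs),xs.mean()+175,ys.mean()+150,xs.min()+175,xs.max()+175)
cv2.imwrite("pics/c9.png",cv2.resize(a[105:225,140:260],(600,600),interpolation=2))
E
```

```text
time_s: 9.52
tcp_pos: [633.9, -111.4, 231.1]
tool_rot: [-0.0, 1.0, -0.027, -0.0]
wrist_force: [0.5, -0.2, -1.9]
grip_width: 0.163
[ 633.83458054 -111.35312689  231.06908825] [-1.23323346e-04  9.99648799e-01 -2.65000332e-02 -1.10625035e-04]
rows 127 162 all [ 11  12  13  42 238]
-7.5 res 0.28 [array([24. , 29.1]), array([ 75.6, -32.3])] tilt 40.0 dist P 37.1
7.5 res 0.28 [array([24.7, 32.2]), array([ 74.8, -29.5])] tilt 39.1 dist P 39.5
0 res 0.25 [array([24.3, 30.6]), array([ 75.2, -30.9])] tilt 39.6 dist P 38.3
rows 128 161 all [ 11  13  13  40 228]
-7.5 res 0.29 [array([24.6, 26.8]), array([ 73.3, -31.2])] tilt 40.0 dist P 36.1
7.5 res 0.29 [array([26.1, 30.5]), array([ 73.4, -27.7])] tilt 39.1 dist P 39.5
0 res 0.18 [array([25.3, 28.6]), array([ 73.3, -29.5])] tilt 39.6 dist P 37.7
brass 8 189.25 167.625 187 192
```

View pics/c9.png

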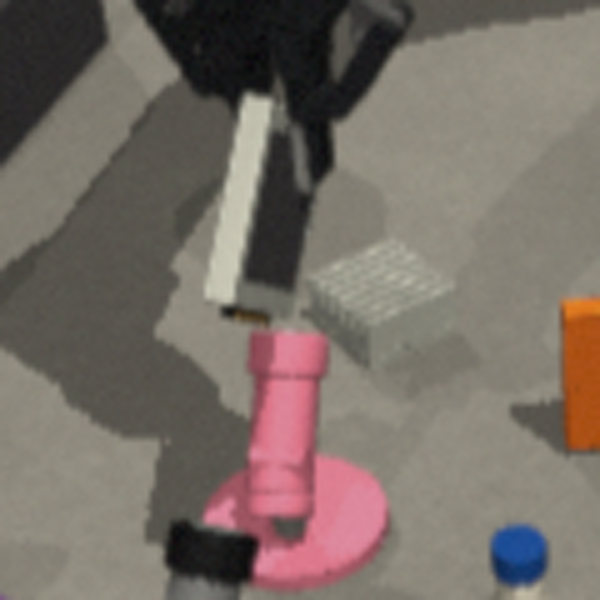

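The tilt is 39.6°, and the tongue at (189,168) is about 1.5 px from the goal at (191,168). That matches the 2 mm error I measured in y. One last nudge, then settle and check.

```bash
python3 -m handwheel '{"gripper":[13,13,13,13,13,13,13,13],"travel":[[-1,-2.3,0],[0,0,0],[0,0,0],[0,0,0],[0,0,0],[0,0,0],[0,0,0],[0,0,0]],"spin":[0,0,0,0,0,0,0,0]}'
python3 - <<'E'
from tilt import *
a=cams.grab_frame("scene");s=readout.sense();T=s["tcp_pos"];q=s["tool_rot"];print(T,q,s["wrist_force"],abs(s["joint_velocities"]).max())
P=T+[0,0,19];yaw=2*np.arctan2(q[2],q[1])
side(a,(170,112,32,54),yaw,P,thr=160)
c=cv2.cvtColor(a,cv2.COLOR_BGR2HSV)[150:180,175:215];m=((c[...,0]>10)&(c[...,0]<28)&(c[...,1]>100))
ys,xs=np.where(m);print("brass",len(xs),xs.mean()+175,ys.mean()+150)
L=np.array([748.9,-115.1,110]);ax=np.array([-.642,.034,.766]);t=np.radians(39.8)
ex=np.array([np.cos(yaw),np.sin(yaw),0]);u=-np.sin(t)*ex+[0,0,np.cos(t)];n=np.cos(t)*ex+[0,0,np.sin(t)]
for o in(-1.7,0,1.7):
    C=P-81.6*u+o*n;d=C-L;print(o,C.round(1),"along",(d@ax).round(1),"off",(d-(d@ax)*ax).round(1))
E
```

```text
time_s: 10.23
tcp_pos: [633.1, -109.4, 231.1]
tool_rot: [-0.0, 1.0, -0.027, 0.0]
wrist_force: [0.7, -0.1, -2.4]
grip_width: 0.168
[ 633.04923314 -109.34800169  231.12437648] [-7.30176197e-06  9.99645073e-01 -2.66407149e-02  5.36311537e-06] [ 0.30241578 -0.04112717 -2.66462856] 0.0009600217485229639
rows 128 162 all [ 12  13  13  41 236]
-7.5 res 0.28 [array([25.1, 26.9]), array([ 75.4, -32.7])] tilt 40.2 dist P 36.6
7.5 res 0.28 [array([26. , 30.2]), array([ 74.7, -29.8])] tilt 39.1 dist P 39.2
0 res 0.24 [array([25.5, 28.5]), array([ 75. , -31.2])] tilt 39.6 dist P 37.9
brass 11 190.72727272727272 167.8181818181818
-1.7 [ 683.9 -112.1  186.3] along 100.3 off [-0.6 -0.4 -0.5]
0 [ 685.2 -112.1  187.4] along 100.3 off [ 0.7 -0.4  0.6]
1.7 [ 686.5 -112.2  188.5] along 100.3 off [ 2.  -0.5  1.7]
```

It's steady, and the numbers agree to within about 2 mm, so I'm handing it in.

```bash
python3 -c "
from plant import ticket;print(ticket.hand_in())"
```

```text
the job is handed in; nothing more can be done
None
```

I drew the tallest drive out of its bay and pivoted it in a light grip on the rack's far rim, because the tool itself cannot tilt. I then clamped it at 110 N and carried it to the grey scope. It was handed in while still held there, after about 10 s of the 35 s.

**Last checks:**
- **Tilt:** 39.6° against the 40° wanted.
- **Position:** the contact edge works out about 100 mm along the lens axis and within about 1–2 mm of centre. The brass contacts show at pixel (190.7, 167.8); the goal was (190.8, 167.9).
- **Steadiness:** the joints were still, and the wrist felt about 2.7 N.
- **Other things:** nothing touched the scope. The other drives had not moved in the last close view of the rack, taken during the tilt. I did not view the rack or the whole bench again after that.

**Weaker points:**
- **Sideways offset in the grip:** where the drive sits between the fingers came out 3–5 mm differently in the two views. I took a value in between, so centring could be off by that much.
- **Scope heading:** the estimates ranged from 175° to 180°, and I used 177°.
- **Top camera:** the arm blocked it at the end, so the final position was checked only from the scene camera and the arm's own readings.

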